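# Hang a mosaic sample on the sprung test hook

## Task

Take the mosaic sample panel out of its wooden rack and hang it by its window on the upward-angled peg of the sprung stand, sliding it on along the peg. While still holding it, tug it gently down so that the sprung peg sinks about three centimetres in all, well short of its bottom stop, to confirm that the panel is held; then let go and leave it hanging quietly, with the other things on the table left where they are.

Things in the scene. Friction and masses are not known exactly. Their poses are not given: they have to be found in the camera images.
- panel: Plywood sample panel, 10 mm thick (x), 120 wide (y), 180 tall (z), about 0.28 kg, upright in the rack. Origin: middle of its bottom edge. A through window 44 mm wide, 30 tall lies centrally 95 to 125 mm above that edge; the 55 mm of board above it is plain, to be gripped from above across the 10 mm. Front (-x) has a patch of stone tesserae 4.7 mm proud, 35 to 89 mm above the bottom edge.
- window (a point): Centre of the panel's window, on the board's mid-thickness, 110 mm above the panel's bottom edge; axes as the panel's.
- top_edge (a point): Middle of the panel's top edge, 180 mm above its bottom edge.
- rack: Fixed wooden block 75 x 150 mm, 37 mm tall, origin in the centre of its underside, with one slot (13 mm wide along its x, 130 mm long along its y, 25 mm deep, floor 12 mm above the table) in which the panel stands.
- stand: Fixed steel stand: base 130 x 110 x 12 mm (centre 10 mm to -x of the tube), upright tube 24 mm across, with a 34 mm collar whose top is at 120 mm. Origin: on the table under the tube's axis. A sprung plunger 12 mm thick slides in the tube and carries at its top the peg, which points to the stand's -x (at yaw 0 towards the robot), 20 degrees upward.
- seat (a point): Point on the peg's axis where the panel should hang: 54.5 mm to the stand's -x from the tube's axis, 210 mm above the table unloaded; sinks with the plunger; axes as the stand's. The peg is a round bar 8 mm thick; a stop collar 28 mm across, 3 mm thick, crosses it 11 to 14 mm behind this point; its free tip is 32 mm in front, along the peg.
- tip (a point): Free end of the peg on its axis, 84.6 mm to the stand's -x from the tube's axis, 221 mm above the table when unloaded.
- hook (a joint): How far plunger and peg have sunk, m: 0 unloaded (top), bottom stop at 0.060. Spring 250 N/m: the panel's own weight sinks it about 7 to 14 mm, each further 10 mm takes 2.5 N. A gentle tug brings it to between 0.022 and 0.055, about 0.035 being right; it springs back when let go.
- nippers: Bystander: red-handled tile nippers lying on the table, 190 mm long along x, 60 mm wide, 14 mm tall; origin near the middle, on the table.
- jar: Bystander: jar 66 mm across, 85 mm tall; origin in the centre of its underside.
- tiles: Bystander: stack of square tiles 60 x 60 x 30 mm; origin in the centre of its underside.
There are look-alikes about, which are no part of the job. There is more than one size of the stand; the job needs the middle-sized.

How it is judged (in metres and radians):
On the way, in this order (a step that is already met when the one before it is completed fails the run):
1. the held panel is threaded on the peg: the peg goes through its window near the seat (x of window in the frame of seat between -0.024 and 0.016 m and y of window in the frame of seat between -0.02 and 0.02 m and z of window in the frame of seat between -0.02 and 0.014 m and contact force between the fingers and panel above 0.5 N), for 0.1 s.
2. the panel, on the peg and still held by the fingers, is tugged down so that the plunger sinks 22 to 55 mm (all of step 1 and value of joint hook between 0.022 and 0.055 m), for 0.2 s.
At the end, for the whole second after the job is handed in: Panel hangs on the peg by its window: window centre within 20 mm sideways of the seat, 20 mm below to 14 above, 24 in front to 16 behind; tilt under 0.4 rad, at rest (under 0.03 m/s), plunger sunk 4 to 18 mm by its weight; nippers, jar, tiles within 30 mm of their start (x of window in the frame of seat between -0.024 and 0.016 m and y of window in the frame of seat between -0.02 and 0.02 m and z of window in the frame of seat between -0.02 and 0.014 m and value of joint hook between 0.004 and 0.018 m and angle between panel's own z axis and vertical below 0.4 rad and linear speed of panel below 0.03 m/s and distance of each of nippers, jar, tiles from where it was at the start of the episode below 0.03 m); the robot touches nothing.
It fails at once if the plunger is yanked down to its bottom stop (past 55 mm) (value of joint hook above 0.055 m).
It fails at once if the nippers disturbed by more than 30 mm (distance of nippers from where it was at the start of the episode above 0.03 m).
It fails at once if the jar disturbed by more than 30 mm (distance of jar from where it was at the start of the episode above 0.03 m).
It fails at once if the tiles disturbed by more than 30 mm (distance of tiles from where it was at the start of the episode above 0.03 m).
It also fails if it takes over 56 s, if anything falls off the work surface, if the arm or the gripper's body presses on something with over 40 N, if the wrist force passes 120 N, or if a joint passes its speed limit or range.

## Robot

A 6-joint arm with a two-finger parallel gripper is mounted at the origin on the work surface. World frame = base frame: x ahead of the robot, y to its left, z up, the work surface at z = 0. Lengths are in mm, angles in rad, forces in N, time in s.
With the tool pointing down it reaches from about 350 to 875 mm from the base axis. Payload 4.2 kg.
Tool frame: the origin (TCP) lies between the finger pads; the fingertips stand 11 mm ahead of it and the grasp point (between the pads) lies 8 mm behind it; z points along the fingers, y is the direction in which the jaws open and shut (so a half turn about z gives the same grasp; the last joint's range is limited). The gripper opens to 85 mm and grips with 20 to 120 N. Pads are 22 mm wide; open, the fingers measure 114 mm over their backs; the gripper's body (76 mm by 85 mm) begins 54 mm behind the grasp point. The pads swing forward as they close: fully open they stand 13 mm farther back than shut.
Start: joints at [1.486, 0.385, 0.008, 0, -1.194, -0.259], TCP at [210.634, 588.415, 202.512] pointing down, gripper open.
Joint ranges: [-3.14, 3.14], [-1.21, 2.06], [-1.07, 1.41], [-3.16, 2.05], [-2.99, -0.16], [-3.1, 3.1]. Speed limits (rad/s): [2.79, 2.79, 3.14, 3.14, 3.14, 3.14].

## Interface

Orientations are given as a unit quaternion [x, y, z, w].
In Python, from bench import * gives the robot as it stands.
- The arm moves only by the tool servo_tool, never from a script. Its argument "rows" is a list of rows, each a list of 7 numbers: the opening, from 0 (shut) to 1 (fully open), then the shift along the tool's x, y, z in cm, then the turn, a rotation vector about the tool's x, y, z in degrees. A call has 1 to 12 rows; each row shifts and turns the commanded pose from where the row before left it, along the tool's axes as they then stand; what a row does not reach is not made up. A row lasts 1/10 s, in which the tool goes at most 50 mm and 8.59 degrees, less where a joint would pass 70% of its speed; a pose out of reach is approached as far as the arm can. A call is refused whole if a number of a shift passes 5 or a number of a turn 8.59, either way. A call with a gripper value outside its range is refused whole. The fingers move at their own pace and stop on an object; the grip force is fixed at half the most. Time passes only in rows, so rows that do not move let the fingers close. It gives the time, the measured TCP pose, the force and the opening at its end, in the units of the state.
- read_state(): the state, without advancing time (a new reading comes with each control period).
- get_image(name): name is "scene" or "top" or "wrist"; returns a dict with "image" (420x560x3 uint8, red, green, blue), "mtx" (3x3 intrinsics, pixels), "extrinsics" (4x4, takes a point from camera to world coordinates). Camera axes: x right, y up, looking along -z (the intrinsics and any distortion apply to the point x, -y, -z); pixel columns grow to the right and rows downward; lengths in mm; the calibration is good to about 2 mm. A picture is of the moment at which its call begins. There is no depth.
- job_done(): hands the job in, once; it reports no verdict.
The state is a dict: "clock": time; "joints": joint angles; "joint_vel": joint speeds; "joint_efforts": joint torques, N m; "position": TCP position; "ee_rot": TCP orientation; "contact_force": force on the tool from outside, world axes, zero at the start; "wrist_torque": the same for the moment, N m; "gripper_width": finger opening in mm.
Only numpy, scipy, OpenCV 4.12 (cv2) and the standard library are available. Lean on these libraries where they do the work, as an engineer would, in place of code of your own. Each camera call takes 0.05 s, during which the arm holds its last target. There are 200 camera calls.

## Working session

There is one attempt and no reset: what is moved stays moved. The work goes in short steps, Python scripts to look and compute and a tool call to move; the robot and the scene stay as the last step left them, time stands still between calls to the robot, and variables do not carry over. Pictures are saved under pics/ and viewed, about 8 in all and at most 12, crops included, and the job is handed in when it is done.

Besides the shell and the picture viewer there is one more tool, called after "Request:" by a JSON object that holds its "name" and its "arguments". servo_tool: Moves the arm, as the interface text tells. Its arguments: {"type":"object","properties":{"rows":{"type":"array","items":{"type":"array","items":{"type":"number"}}}},"required":["rows"]}

```bash
mkdir -p pics
cat > h.py <<'E'
from bench import *
import numpy as np, cv2, json
from scipy.spatial.transform import Rotation as R
def snap(n,f):
    d=get_image(n); cv2.imwrite(f'pics/{f}.png',cv2.cvtColor(d['image'],cv2.COLOR_RGB2BGR)); np.savez(f'pics/{f}.npz',**{k:np.array(d[k]) for k in('image','mtx','extrinsics')}); return d
def load(f): return np.load(f'pics/{f}.npz')
def ray(d,p):
    K=d['mtx'];E=d['extrinsics']
    v=np.array([(p[0]-K[0,2])/K[0,0],-(p[1]-K[1,2])/K[1,1],-1.]); v=E[:3,:3]@v
    return E[:3,3],v/np.linalg.norm(v)
def onz(d,p,z):
    o,v=ray(d,p); return o+v*(z-o[2])/v[2]
def proj(d,P):
    E=d['extrinsics'];c=E[:3,:3].T@(np.array(P)-E[:3,3]);K=d['mtx']
    return np.array([K[0,0]*c[0]/-c[2]+K[0,2],K[1,1]*-c[1]/-c[2]+K[1,2]])
def tri(d1,p1,d2,p2):
    a,u=ray(d1,p1);b,v=ray(d2,p2)
    s=np.linalg.lstsq(np.c_[u,-v],b-a,rcond=None)[0]
    return (a+u*s[0]+b+v*s[1])/2,np.linalg.norm(a+u*s[0]-b-v*s[1])
E
python3 - <<'E'
from h import *
for n in('scene','top'):
    d=snap(n,n+'0'); print(n,d['extrinsics'].round(2).tolist(),d['mtx'].round(1).tolist(),[k for k in d])
a=[cv2.imread(f'pics/{n}0.png') for n in('scene','top')]
print(read_state())
E
```

```text
scene [[-0.16, -0.64, 0.75, 1449.59], [0.99, -0.1, 0.12, 236.27], [0.0, 0.76, 0.65, 947.36], [0.0, 0.0, 0.0, 1.0]] [[533.1, 0.0, 284.4], [0.0, 533.1, 212.1], [0.0, 0.0, 1.0]] ['image', 'mtx', 'extrinsics']
top [[0.12, 0.97, -0.2, 230.27], [-0.99, 0.11, -0.02, 80.51], [0.01, 0.2, 0.98, 1530.86], [0.0, 0.0, 0.0, 1.0]] [[514.0, 0.0, 279.3], [0.0, 514.0, 205.9], [0.0, 0.0, 1.0]] ['image', 'mtx', 'extrinsics']
{'clock': 0.1, 'joints': array([ 1.48561123e+00,  3.85466449e-01,  6.75839116e-03, -4.31269051e-04,
       -1.19402233e+00, -2.58623952e-01]), 'joint_vel': array([-0.00040802, -0.0001716 ,  0.00452257,  0.00123528,  0.00086438,
       -0.00113552]), 'joint_efforts': array([ 1.64051646e-03, -3.93318272e+01,  1.88929456e+01,  4.19794947e+00,
       -2.60926856e-03,  5.35961931e-06]), 'position': array([210.45016698, 587.87928758, 201.53796644]), 'ee_rot': array([ 9.85246680e-01, -1.71137386e-01, -1.15923909e-04,  9.80755925e-04]), 'contact_force': array([ 0.08279787,  0.5580492 , -0.42794705]), 'wrist_torque': array([0.02215612, 0.02564637, 0.02102929]), 'gripper_width': 85.93285078966412}
```

View pics/scene0.png

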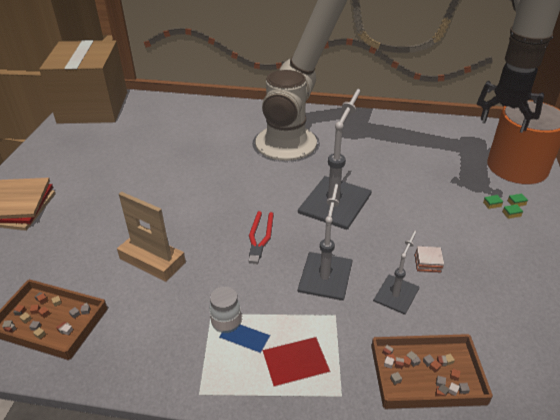

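View pics/top0.png

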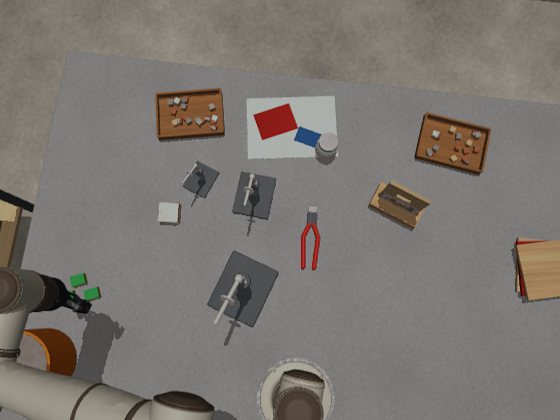

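The scene view shows the panel in its rack at about (150,235), with the middle stand at (327,270). In the top view they are at (400,203) and (255,195). The nippers lie between them and the jar is behind. Next I'll enlarge both.

Run:
```python
from h import *
s,t=load('scene0')['image'],load('top0')['image']
def c(im,x,y): return cv2.resize(im[y:y+75,x:x+100],(400,300),interpolation=cv2.INTER_CUBIC)
s1=cv2.resize(s[180:300,290:370],(400,600),interpolation=cv2.INTER_CUBIC) 
m=np.vstack([np.hstack([cv2.resize(s[175:302,270:397],(400,300)),c(t,205,160)]),np.hstack([cv2.resize(s[190:280,95:215],(400,300),interpolation=cv2.INTER_CUBIC),c(t,350,165)])])
cv2.imwrite('pics/crop.png',m[:,:,::-1])
d=load('top0');e=load('scene0')
for n,p in dict(mid=[[238,211],[243,171],[277,177],[269,220]],big=[[208,306],[229,252],[278,269],[255,327]],rack=[[369,203],[385,179],[429,203],[413,228]]).items():
    z=37 if n=='rack' else 12
    Q=np.array([onz(d,q,z) for q in p]);print(n,Q.round(0).tolist(),np.linalg.norm(Q-np.roll(Q,1,0),axis=1).round())
```

```text
mid [[514.0, 231.0, 12.0], [639.0, 233.0, 12.0], [633.0, 127.0, 12.0], [497.0, 135.0, 12.0]] [ 97. 125. 106. 135.]
big [[225.0, 280.0, 12.0], [388.0, 241.0, 12.0], [355.0, 91.0, 12.0], [182.0, 138.0, 12.0]] [149. 167. 154. 179.]
rack [[579.0, -155.0, 37.0], [658.0, -196.0, 37.0], [600.0, -332.0, 37.0], [519.0, -290.0, 37.0]] [148.  90. 148.  91.]
```

View pics/crop.png

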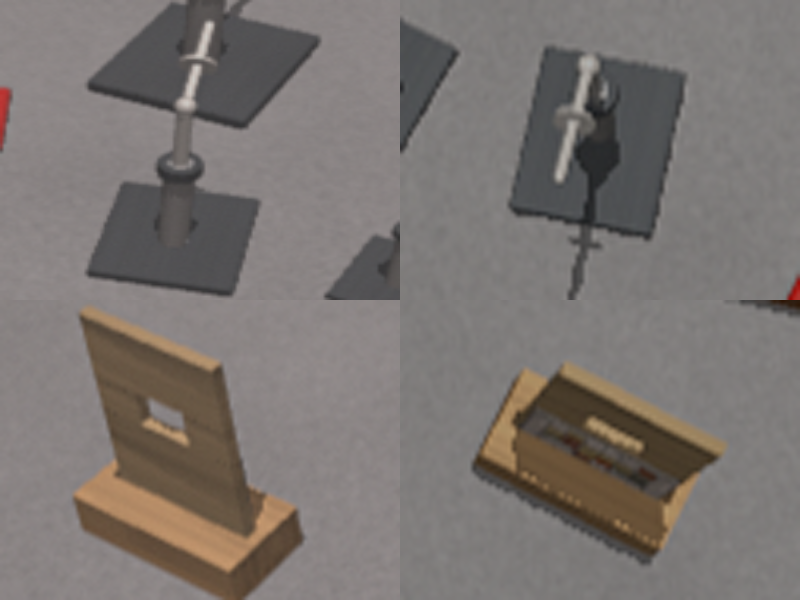

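The crops show three things clearly: the peg tip, ball and stop collar; the tube collar; and the panel's top edge and window. The tesserae face the robot. I'll triangulate these points.

Run:
```python
from h import *
s,t=load('scene0'),load('top0')
P={}
for n,a,b in [('tip',(336.7,184.3),(245,204.5)),('ball',(328.4,219),(252,175.7)),('pegcollar',(332.9,201.2),(248.2,189.5)),('topL',(119.9,193),(390.5,181.2)),('topR',(161,209.2),(431.2,200.7))]:
    P[n],e=tri(s,a,t,b); print(n,P[n].round(1),e.round(1))
Q=np.array([onz(t,q,12) for q in [(241.2,172),(276.2,178),(268,219),(233,212)]]);c=Q.mean(0)
print(Q.round(),c)
v=P['ball']-P['tip'];print('peg yaw',np.degrees(np.arctan2(v[1],v[0])),np.degrees(np.arcsin(v[2]/np.linalg.norm(v))),np.linalg.norm(v))
for i,j in((3,0),(2,1)):
    w=Q[j]-Q[i];print('base yaw',np.degrees(np.arctan2(w[1],w[0])))
w=P['topL']-P['topR'];print('panel len,yaw',np.linalg.norm(w),np.degrees(np.arctan2(-w[0],w[1])))
for n,p in (('sL',(119.9,193)),('sR',(161,209.2))): print(n,onz(s,p,192).round())
for n,p in (('tL',(390.5,181.2)),('tR',(431.2,200.7))): print(n,onz(t,p,192).round())
st=read_state();print(R.from_quat(st['ee_rot']).as_matrix().round(3))
```

```text
tip [493.6 196.7 221.8] 3.9
ball [580.4 189.5 192.4] 1.3
pegcollar [537.7 193.9 208. ] 2.2
topL [ 614.  -215.1  232.2] 83.2
topR [ 563.  -251.1  160.2] 103.2
[[635. 238.  12.]
 [629. 129.  12.]
 [500. 139.  12.]
 [509. 246.  12.]] [568.34979964 187.89176298  12.        ]
peg yaw -4.689609319403708 -18.654726058024895 91.87872980869764
base yaw -3.6777705205314097
base yaw -4.205107492336101
panel len,yaw 95.31515132455397 -54.76230505811679
sL [ 567. -289.  192.]
sR [ 607. -177.  192.]
tL [ 609. -183.  192.]
tR [ 568. -295.  192.]
[[ 0.941 -0.337 -0.001]
 [-0.337 -0.941 -0.002]
 [ 0.     0.002 -1.   ]]
```

Panel: top edge mid about (588,-236,192), yaw about -20°, length 119 mm (given 120). Stand: base about 127 x 108 mm, yaw about -4.3°, tube about (578,187), and the tip heights agree at 222 mm. I'll rise clear of the stands and cross over to the panel.

Request:
{"name": "servo_tool", "arguments": {"rows": [[1, 0, 0, -4.5, 0, 0, 0], [1, 0, 0, -4.5, 0, 0, 0], [1, 0, 0, -4.5, 0, 0, 0], [1, 0, 0, -4.5, 0, 0, 0], [1, 3.16, 3.24, 0, 0, 0, 0], [1, 3.16, 3.24, 0, 0, 0, 0], [1, 3.16, 3.24, 0, 0, 0, 0], [1, 3.16, 3.24, 0, 0, 0, 0], [1, 3.16, 3.24, 0, 0, 0, 0], [1, 3.16, 3.24, 0, 0, 0, 0], [1, 3.16, 3.24, 0, 0, 0, 0], [1, 3.16, 3.24, 0, 0, 0, 0]]}}

```text
clock: 1.3
position: [361.3, 257.2, 382.3]
ee_rot: [0.985, -0.171, -0.0, 0.0]
contact_force: [1.0, 0.8, 1.0]
gripper_width: 85.5
```

Request:
{"name": "servo_tool", "arguments": {"rows": [[1, 3.16, 3.24, 0, 0, 0, 0], [1, 3.16, 3.24, 0, 0, 0, 0], [1, 3.16, 3.24, 0, 0, 0, 0], [1, 3.16, 3.24, 0, 0, 0, 0], [1, 3.16, 3.24, 0, 0, 0, 0], [1, 3.16, 3.24, 0, 0, 0, 0], [1, 3.16, 3.24, 0, 0, 0, 0], [1, 3.16, 3.24, 0, 0, 0, 0], [1, 3.16, 3.24, 0, 0, 0, 0], [1, 3.16, 3.24, 0, 0, 0, 0], [1, 3.16, 3.24, 0, 0, 0, 0], [1, 3.16, 3.24, 0, 0, 0, 0]]}}

```text
clock: 2.5
position: [587.6, -236.5, 381.9]
ee_rot: [0.985, -0.171, -0.001, -0.0]
contact_force: [0.6, 0.6, 0.8]
gripper_width: 85.3
```

Request:
{"name": "servo_tool", "arguments": {"rows": [[1, 0, 0, 0, 0, 0, 8.2], [1, 0, 0, 0, 0, 0, 8.2], [1, 0, 0, 0, 0, 0, 8.2], [1, 0, 0, 0, 0, 0, 8.2], [1, 0, 0, 0, 0, 0, 8.2], [1, 0, 0, 0, 0, 0, 8.2], [1, 0, 0, 0, 0, 0, 8.2], [1, 0, 0, 0, 0, 0, 8.2], [1, 0, 0, 0, 0, 0, 8.2], [1, 0, 0, 0, 0, 0, 8.2], [1, 0, 0, 0, 0, 0, 8.2], [1, 0, 0, 0, 0, 0, 0]]}}

```text
clock: 3.7
position: [587.1, -234.6, 381.9]
ee_rot: [-0.574, 0.819, 0.001, -0.0]
contact_force: [-0.2, -0.5, 0.2]
gripper_width: 85.5
```

Run:
```python
from h import *
d=snap('wrist','w1'); st=read_state()
print(st['clock'],st['position'],st['joints'].round(2));print(R.from_quat(st['ee_rot']).as_matrix().round(3)); print(d['extrinsics'].round(3),d['mtx'][0,0])
```

```text
3.75 [ 587.13901974 -234.60010891  381.94227186] [-0.12  0.34  0.38 -0.   -1.61 -0.22]
[[-0.338 -0.941 -0.001]
 [-0.941  0.338  0.   ]
 [ 0.     0.001 -1.   ]]
[[-9.40000e-01 -3.22000e-01 -1.08000e-01  5.59334e+02]
 [ 3.40000e-01 -8.90000e-01 -3.04000e-01 -3.12940e+02]
 [ 2.00000e-03 -3.23000e-01  9.46000e-01  5.52632e+02]
 [ 0.00000e+00  0.00000e+00  0.00000e+00  1.00000e+00]] 297.0791263863008
```

View pics/w1.png

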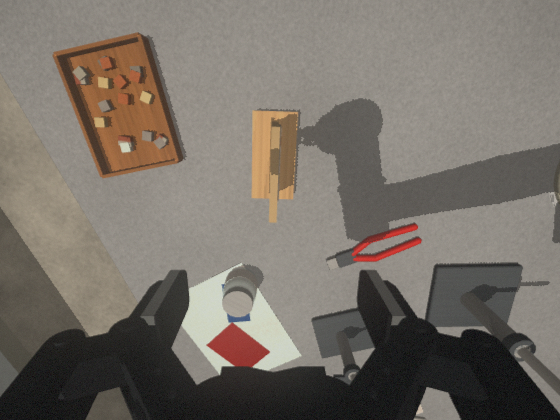

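The wrist view shows the rack top at x 252–299, y 110–199, and the panel's top edge as a strip around x=275 running down to (273,222). I'll enlarge it.

Run:
```python
from h import *
d=load('w1');im=d['image'][100:230,240:310]
cv2.imwrite('pics/w1c.png',cv2.resize(im,None,fx=4.5,fy=4.5,interpolation=cv2.INTER_CUBIC)[:,:,::-1])
```

```text
(no output)
```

View pics/w1c.png

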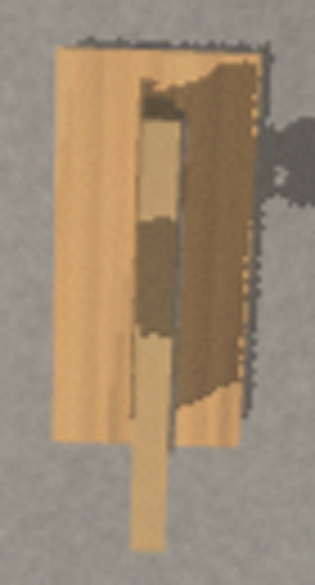

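Run:
```python
from h import *
d=load('w1')
f=lambda q:(240+q[0]/4.5,100+q[1]/4.5)
T=np.array([onz(d,f(q),192) for q in[(142,118),(182,121),(166,551),(130,550)]])
K=np.array([onz(d,f(q),37) for q in[(55,46),(265,47),(241,446),(52,440)]])
for Q in(T,K):
    print(Q.round(1)[:,:2].tolist(),Q.mean(0).round(1),np.linalg.norm(Q-np.roll(Q,1,0),axis=1).round(1))
    for i,j in((0,3),(1,2)):
        w=Q[j]-Q[i];print(np.degrees(np.arctan2(-w[0],w[1])))
st=read_state();M=R.from_quat(st['ee_rot']).as_matrix()
print('tool cm',M.T@(T.mean(0)-[0,0,24]-st['position'])/10)
```

```text
[[566.0, -296.6], [556.5, -292.3], [600.6, -181.2], [610.2, -185.0]] [ 583.3 -238.8  192. ] [120.   10.4 119.6  10.4]
-21.611390509906585
-21.617443732863567
[[590.1, -324.1], [518.2, -297.7], [574.8, -156.8], [645.3, -185.0]] [ 582.1 -240.9   37. ] [149.6  76.7 151.9  75.9]
-21.623273495349217
-21.894381027339573
tool cm [ 0.51907527  0.19387365 21.39445338]
```

The rack and panel agree: yaw -21.6°, sizes 120 x 10.4 and 150 x 76 mm. I'll turn 1.8° and descend.

Request:
{"name": "servo_tool", "arguments": {"rows": [[1, 0.52, 0.19, 0, 0, 0, 1.85], [1, 0, 0, 3.4, 0, 0, 0], [1, 0, 0, 4, 0, 0, 0], [1, 0, 0, 4, 0, 0, 0], [1, 0, 0, 4, 0, 0, 0], [1, 0, 0, 3, 0, 0, 0], [1, 0, 0, 2, 0, 0, 0], [1, 0, 0, 1, 0, 0, 0], [1, 0, 0, 0, 0, 0, 0], [1, 0, 0, 0, 0, 0, 0]]}}

```text
clock: 4.75
position: [584.4, -239.3, 169.7]
ee_rot: [-0.561, 0.828, -0.001, 0.001]
contact_force: [0.3, 0.4, 0.0]
gripper_width: 85.3
```

Request:
{"name": "servo_tool", "arguments": {"rows": [[0.5, 0, 0, 0, 0, 0, 0], [0.3, 0, 0, 0, 0, 0, 0], [0.2, 0, 0, 0, 0, 0, 0], [0, 0, 0, 0, 0, 0, 0], [0, 0, 0, 0, 0, 0, 0], [0, 0, 0, 0, 0, 0, 0], [0, 0, 0, 0, 0, 0, 0], [0, 0, 0, 0, 0, 0, 0], [0, 0, 0, 0, 0, 0, 0], [0, 0, 0, 0, 0, 0, 0]]}}

```text
clock: 5.75
position: [583.7, -238.9, 168.5]
ee_rot: [-0.561, 0.828, -0.0, -0.0]
contact_force: [0.0, -0.4, -0.5]
gripper_width: 0.0
```

The gripper closed to 0, so it either missed the panel or isn't where I think it is. I'll look.

Run:
```python
from h import *
a=snap('scene','s2')['image'];w=snap('wrist','w2')['image'];t=snap('top','t2')['image']
print(read_state()['gripper_width'],R.from_quat(read_state()['ee_rot']).as_matrix().round(3))
m=np.vstack([np.hstack([cv2.resize(a[150:285,70:250],(400,300)),cv2.resize(t[120:240,330:490],(400,300))]),np.hstack([cv2.resize(w,(400,300)),np.zeros((300,400,3),np.uint8)])])
cv2.imwrite('pics/c2.png',m[:,:,::-1])
```

```text
0.13332201217638578 [[-0.37  -0.929 -0.   ]
 [-0.929  0.37  -0.   ]
 [ 0.     0.    -1.   ]]
```

View pics/c2.png

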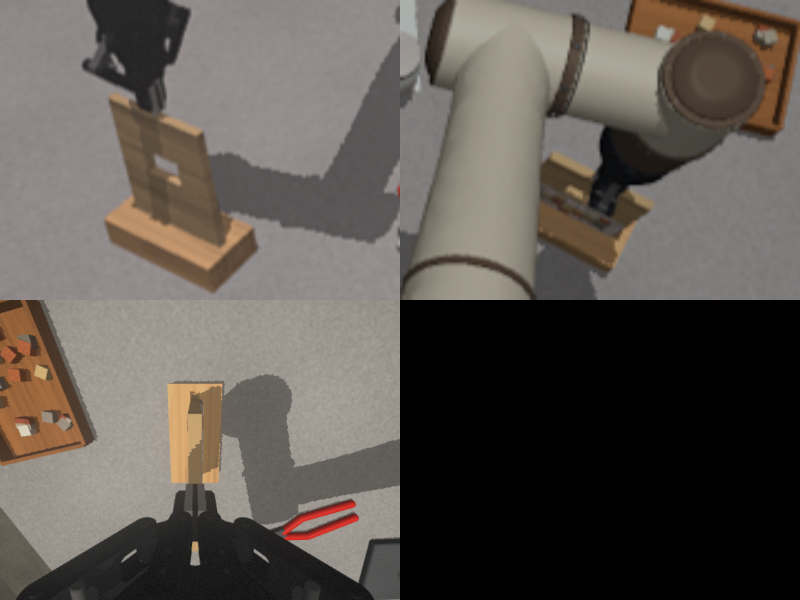

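Run:
```python
from h import *
a,t,w=load('s2'),load('t2'),load('w2')
p=read_state()['position']
for z in(157,168,176,192): print(z,[proj(d,[p[0],p[1],z]).round(1).tolist() for d in(a,t,w)])
print(tri(a,(137.5,200.4),t,(409.2,204.8)))
f=lambda d,q,x0,y0,s:None
# panel top edge now, from wrist (400x300 of 560x420)
print([onz(w,(x*1.4,y*1.4),192).round(1).tolist() for x,y in[(189,402),(204,402),(189,470),(204,470)]])
t3=t['image'][165:240,370:450];a3=a['image'][170:230,100:180];w3=w['image'][150:390,230:320]
cv2.imwrite('pics/c3.png',np.hstack([cv2.resize(t3,(320,300)),cv2.resize(a3,(400,300))])[:,:,::-1])
```

```text
157 [[140.7, 211.6], [407.4, 195.7], [273.1, 241.1]]
168 [[139.9, 208.0], [408.4, 194.8], [273.1, 248.3]]
176 [[139.2, 205.3], [409.2, 194.1], [273.1, 254.1]]
192 [[138.0, 199.8], [410.7, 192.8], [273.2, 267.2]]
(array([ 558.06968039, -248.57849414,  167.2908744 ]), np.float64(11.205370527576454))
[[699.1, 30.6, 192.0], [682.0, 37.4, 192.0], [767.9, 198.5, 192.0], [746.9, 206.9, 192.0]]
```

View pics/c3.png

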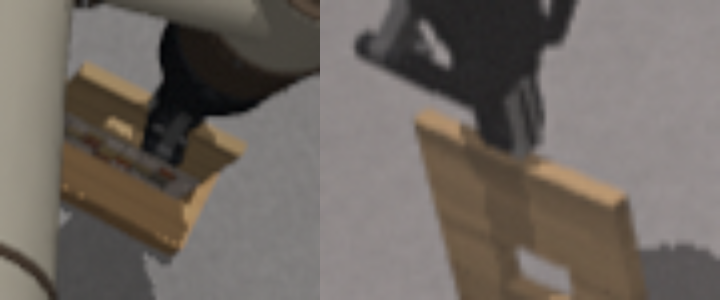

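The close-up is ambiguous about whether the fingers are above the panel or in front of it. I'll check where the finger tips should appear in the wrist view, open against shut.

Run:
```python
from h import *
w1,w2,t=load('w1'),load('w2'),load('t2')
M=np.array([[-.338,-.941,0],[-.941,.338,0],[0,0,-1.]]);p=np.array([587.1,-234.6,381.9])
for z in(11,-2,-20,-40): print(z,[proj(w1,p+M@[x,y,z]).round(0).tolist() for x in(-11,11) for y in(-42.5,42.5)])
p=np.array([583.7,-238.9,168.5]);M=np.array([[-.37,-.929,0],[-.929,.37,0],[0,0,-1.]])
for z in(11,-2,-20,-40): print(z,[proj(w2,p+M@[x,0,z]).round(0).tolist() for x in(-11,11)])
for c in [(583.3,-238.8,192),(561,-183,192),(606,-295,192)]: print('edge',proj(w2,c).round(),proj(t,c).round())
x=w2['image'][140:360,200:350]
cv2.imwrite('pics/c4.png',cv2.resize(x,None,fx=2.7,fy=2.7,interpolation=cv2.INTER_CUBIC)[:,:,::-1])
```

```text
11 [[211.0, 256.0], [335.0, 256.0], [208.0, 226.0], [338.0, 226.0]]
-2 [[207.0, 266.0], [340.0, 265.0], [204.0, 234.0], [342.0, 234.0]]
-20 [[200.0, 281.0], [346.0, 281.0], [197.0, 247.0], [349.0, 246.0]]
-40 [[191.0, 302.0], [355.0, 302.0], [187.0, 264.0], [359.0, 264.0]]
11 [[273.0, 256.0], [273.0, 226.0]]
-2 [[273.0, 266.0], [273.0, 234.0]]
-20 [[273.0, 281.0], [273.0, 247.0]]
-40 [[273.0, 302.0], [273.0, 264.0]]
edge [274. 267.] [411. 193.]
edge [342. 331.] [389. 199.]
edge [192. 191.] [432. 187.]
```

View pics/c4.png

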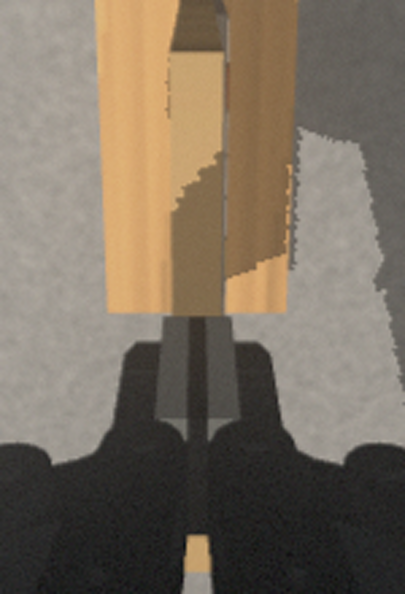

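Run:
```python
from h import *
w,t,a=load('w2'),load('t2'),load('s2')
print('top-wrist',tri(t,(411,206),w,(273,257)))
for z in(157,175,192,205): print(z,onz(t,(411,206),z).round(0),onz(w,(273,257),z).round(0),onz(a,(140,201),z).round(0))
t3=t['image'][170:230,375:455];b=load('top0')['image'][170:230,375:455]
cv2.imwrite('pics/c5.png',np.hstack([cv2.resize(q,(400,300),interpolation=cv2.INTER_NEAREST) for q in(t3,b)])[:,:,::-1])
```

```text
top-wrist (array([ 566.24060774, -243.86077933,  184.30475151]), np.float64(32.75328773514303))
157 [ 556. -251.  157.] [ 588. -228.  157.] [ 547. -255.  157.]
175 [ 552. -246.  175.] [ 585. -237.  175.] [ 568. -243.  175.]
192 [ 548. -242.  192.] [ 581. -245.  192.] [ 587. -233.  192.]
205 [ 545. -239.  205.] [ 579. -251.  205.] [ 602. -225.  205.]
```

View pics/c5.png

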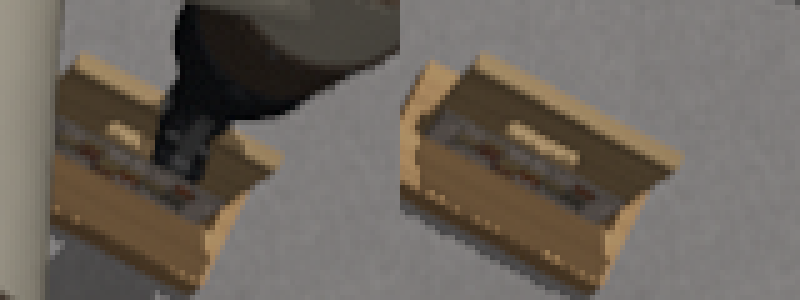

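The views disagree: the wrist and scene views put the shut tips just above the top edge, the top view puts them lower. A small lift will settle it, since the panel weighs about 2.7 N.

Request:
{"name": "servo_tool", "arguments": {"rows": [[0, 0, 0, -0.5, 0, 0, 0], [0, 0, 0, -0.5, 0, 0, 0], [0, 0, 0, 0, 0, 0, 0], [0, 0, 0, 0, 0, 0, 0], [0, 0, 0, 0, 0, 0, 0]]}}

```text
clock: 6.4
position: [583.6, -238.9, 178.4]
ee_rot: [-0.561, 0.828, 0.0, -0.0]
contact_force: [0.1, -0.2, -0.3]
gripper_width: 0.2
```

Run:
```python
from h import *
st=read_state();print(st['contact_force'],st['wrist_torque'],st['gripper_width'],st['position'])
for n in('scene','top','wrist'):
    o=load({'scene':'s2','top':'t2','wrist':'w2'}[n])['image'].astype(int);d=snap(n,n[0]+'3')
    m=(abs(d['image'].astype(int)-o).sum(2)>40)
    if n=='scene': print(n,m[193:260,119:165].sum(), 'lower panel',m[215:245,125:165].sum())
    if n=='top': print(n,'edgeR',m[195:215,422:436].sum())
```

```text
[ 0.08036652 -0.16521587 -0.3075149 ] [0.03280843 0.0450665  0.01474773] 0.21481025705961704 [ 583.57763248 -238.87063494  178.44038367]
scene 82 lower panel 4
top edgeR 2
```

The panel did not lift. I'll rise clear and triangulate the shut finger tips against the reported TCP.

Request:
{"name": "servo_tool", "arguments": {"rows": [[0, 0, 0, -3, 0, 0, 0], [0, 0, 0, -4, 0, 0, 0], [0, 0, 0, -3, 0, 0, 0], [0, 0, 0, 0, 0, 0, 0], [0, 0, 0, 0, 0, 0, 0]]}}

```text
clock: 7.05
position: [583.8, -238.8, 279.0]
ee_rot: [-0.561, 0.828, -0.0, 0.001]
contact_force: [-1.0, -0.1, -0.7]
gripper_width: 0.1
```

Run:
```python
from h import *
p=read_state()['position'];print(p)
T=[]
for n in('scene','top','wrist'):
    d=snap(n,n[0]+'4');T.append(d)
    q=proj(d,p+[0,0,-11]).round(1);print(n,'expected tip',q,'40 back',proj(d,p+[0,0,29]).round(1))
a,t,w=T
def c(d,x,y,W,H): return cv2.resize(d['image'][y:y+H,x:x+W],(400,300),interpolation=cv2.INTER_CUBIC)
m=np.vstack([np.hstack([c(a,90,130,120,90),c(t,365,140,120,90)]),np.hstack([c(w,200,170,160,120),c(w,0,0,560,420)])])
cv2.imwrite('pics/c6.png',m[:,:,::-1])
```

```text
[ 583.80903849 -238.77340686  279.0472179 ]
scene expected tip [131.8 172.4] 40 back [128.3 157. ]
top expected tip [418.3 185.9] 40 back [422.7 181.9]
wrist expected tip [271.8 242.9] 40 back [271.9 274.5]
```

View pics/c6.png

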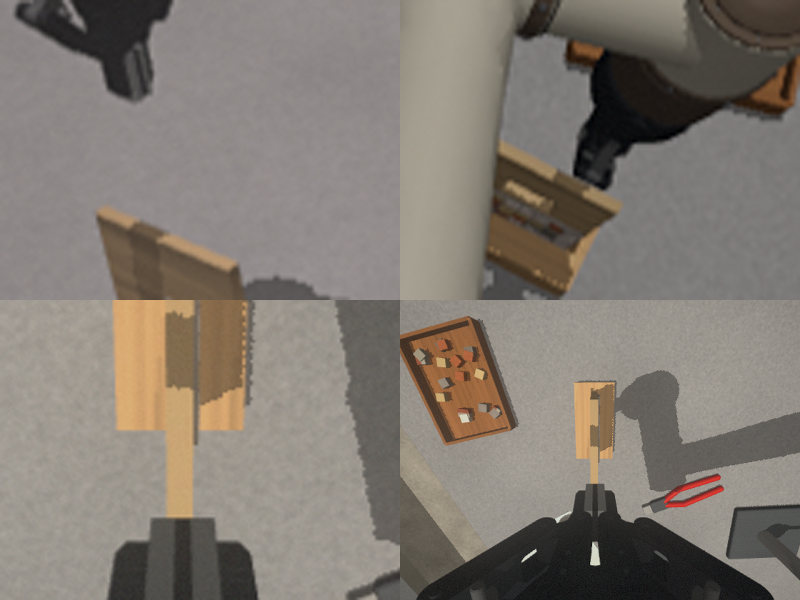

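Run:
```python
from h import *
a,t,w=load('s4'),load('t4'),load('w4')
P=[(a,(131.1,160)),(t,(422.6,195.5)),(w,(273.2,257.2))]
for i in range(3):
    for j in range(i): X,e=tri(*P[i],*P[j]);print(i,j,X.round(1),e.round(1))
print(w['extrinsics'].round(1)[:3,3])
# panel top edge ends check in same frames
print('edge in scene crop',[(90+97*.3,130+207*.3),(90+238*.3,130+265*.3)],proj(a,(561,-294.6,192)),proj(a,(605.4,-183,192)))
```

```text
1 0 [ 556.8 -248.1  280.9] 0.7
2 0 [ 579.9 -239.4  295.9] 6.3
2 1 [ 567.8 -244.   293.7] 28.1
[ 552.9 -316.1  447.8]
edge in scene crop [(119.1, 192.1), (161.39999999999998, 209.5)] [118.49627456 191.14795534] [158.53370649 208.48766956]
```

The scene and wrist views put the tips in the panel's plane but about 28 mm higher than specified. The top view disagrees and puts them about 22 mm in front. The wrist view shows panel and fingers symmetric about the same column, so the safe test is to open, go about 35 mm lower and close in stages, watching force and width.

Request:
{"name": "servo_tool", "arguments": {"rows": [[1, 0, 0, 0, 0, 0, 0], [1, 0, 0, 0, 0, 0, 0], [1, 0, 0, 0, 0, 0, 0], [1, 0, 0, 0, 0, 0, 0], [1, 0, 0, 0, 0, 0, 0], [1, 0, 0, 3, 0, 0, 0], [1, 0, 0, 4, 0, 0, 0], [1, 0, 0, 3, 0, 0, 0], [1, 0, 0, 1, 0, 0, 0], [1, 0, 0, 1, 0, 0, 0], [1, 0, 0, 0, 0, 0, 0]]}}

```text
clock: 8.3
position: [583.8, -239.0, 158.3]
ee_rot: [-0.561, 0.828, 0.0, -0.0]
contact_force: [0.1, 0.0, -0.0]
gripper_width: 85.4
```

Request:
{"name": "servo_tool", "arguments": {"rows": [[1, 0, 0, 0.5, 0, 0, 0], [1, 0, 0, 0.5, 0, 0, 0], [1, 0, 0, 0.5, 0, 0, 0], [0.7, 0, 0, 0, 0, 0, 0], [0.5, 0, 0, 0, 0, 0, 0], [0.5, 0, 0, 0, 0, 0, 0], [0.5, 0, 0, 0, 0, 0, 0], [0.5, 0, 0, 0, 0, 0, 0]]}}

```text
clock: 9.1
position: [583.8, -239.0, 143.7]
ee_rot: [-0.561, 0.828, -0.0, 0.0]
contact_force: [0.3, 0.3, -0.7]
gripper_width: 42.9
```

Request:
{"name": "servo_tool", "arguments": {"rows": [[0.4, 0, 0, 0, 0, 0, 0], [0.3, 0, 0, 0, 0, 0, 0], [0.25, 0, 0, 0, 0, 0, 0], [0.25, 0, 0, 0, 0, 0, 0], [0.25, 0, 0, 0, 0, 0, 0]]}}

```text
clock: 9.6
position: [583.7, -238.9, 143.5]
ee_rot: [-0.561, 0.828, 0.0, -0.0]
contact_force: [0.3, 0.3, -0.2]
gripper_width: 21.5
```

Request:
{"name": "servo_tool", "arguments": {"rows": [[0.15, 0, 0, 0, 0, 0, 0], [0.1, 0, 0, 0, 0, 0, 0], [0, 0, 0, 0, 0, 0, 0], [0, 0, 0, 0, 0, 0, 0], [0, 0, 0, 0, 0, 0, 0], [0, 0, 0, 0, 0, 0, 0]]}}

```text
clock: 10.2
position: [583.9, -239.0, 143.7]
ee_rot: [-0.561, 0.828, -0.0, 0.0]
contact_force: [0.2, -0.6, 0.8]
gripper_width: 8.3
```

Run:
```python
from h import *
st=read_state();print(st['contact_force'],st['gripper_width'])
a=snap('scene','s5');t=snap('top','t5');w=snap('wrist','w5')
def c(d,x,y,W,H): return cv2.resize(d['image'][y:y+H,x:x+W],(400,300),interpolation=cv2.INTER_CUBIC)
m=np.vstack([np.hstack([c(a,90,160,120,90),c(t,365,160,100,75)]),np.hstack([c(w,200,170,160,120),c(load('top0'),20,260,100,75)])])
cv2.imwrite('pics/c7.png',m[:,:,::-1])
M=R.from_quat(st['ee_rot']).as_matrix()
```

```text
[ 0.18154235 -0.60080249  0.77390973] 8.333797970876368
```

It has gripped (8.3 mm, stopped on the board), so the tips sit about 35–44 mm higher than specified and the hold is shallow. I'll re-grip 12 mm lower and lift.

Request:
{"name": "servo_tool", "arguments": {"rows": [[0.35, 0, 0, 0, 0, 0, 0], [0.35, 0, 0, 0, 0, 0, 0], [0.35, 0, 0, 0, 0, 0, 0], [0.35, 0, 0, 0.6, 0, 0, 0], [0.35, 0, 0, 0.6, 0, 0, 0], [0.2, 0, 0, 0, 0, 0, 0], [0.1, 0, 0, 0, 0, 0, 0], [0, 0, 0, 0, 0, 0, 0], [0, 0, 0, 0, 0, 0, 0], [0, 0, 0, 0, 0, 0, 0], [0, 0, 0, 0, 0, 0, 0], [0, 0, 0, 0, 0, 0, 0]]}}

```text
clock: 11.55
position: [583.6, -238.9, 131.5]
ee_rot: [-0.561, 0.828, 0.0, -0.0]
contact_force: [-1.2, 0.1, -2.9]
gripper_width: 9.3
```

Request:
{"name": "servo_tool", "arguments": {"rows": [[0, 0, 0, -1, 0, 0, 0], [0, 0, 0, -2, 0, 0, 0], [0, 0, 0, -3, 0, 0, 0], [0, 0, 0, -4, 0, 0, 0], [0, 0, 0, -4, 0, 0, 0], [0, 0, 0, -4, 0, 0, 0], [0, 0, 0, -2, 0, 0, 0], [0, 0, 0, 0, 0, 0, 0], [0, 0, 0, 0, 0, 0, 0], [0, 0, 0, 0, 0, 0, 0]]}}

```text
clock: 12.55
position: [582.7, -238.5, 329.1]
ee_rot: [-0.561, 0.828, 0.002, -0.001]
contact_force: [0.3, -0.6, -2.8]
gripper_width: 9.1
```

Run:
```python
from h import *
st=read_state();print(st['contact_force'],st['wrist_torque'],st['gripper_width'],st['position'])
a=snap('scene','s6');t=snap('top','t6');w=snap('wrist','w6')
def c(d,x,y,W,H): return cv2.resize(d['image'][y:y+H,x:x+W],(400,300),interpolation=cv2.INTER_CUBIC)
m=np.vstack([np.hstack([c(a,80,100,140,105),c(t,365,110,140,105)]),np.hstack([c(w,200,170,160,120),c(load('top0'),20,260,100,75)])])
cv2.imwrite('pics/c7.png',m[:,:,::-1])
```

```text
[ 0.25226903 -0.61624788 -2.83947166] [ 0.01002109 -0.02078343 -0.00810453] 9.149440907205015 [ 582.74956803 -238.46841726  329.09952379]
```

View pics/c7.png

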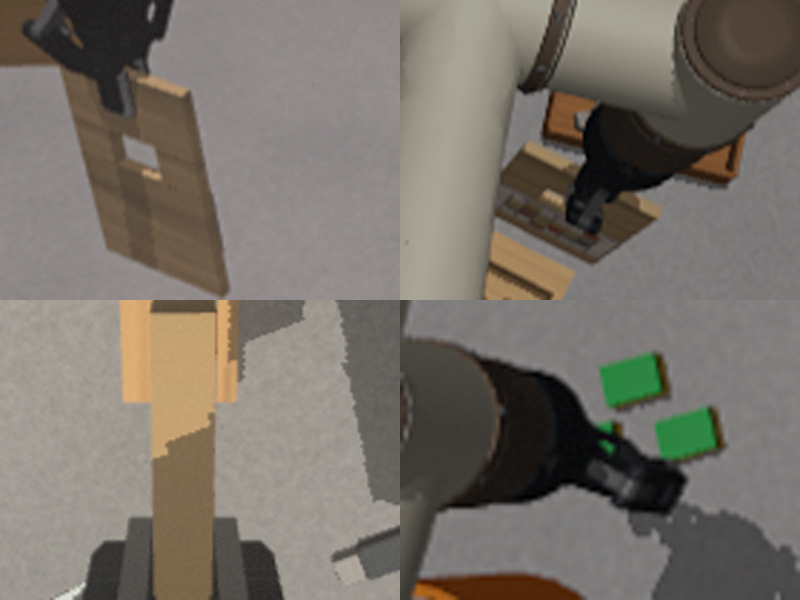

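The panel is held (2.8 N, 9.1 mm), and the scene view shows the fingertip just above the window. I'll check the in-hand geometry in the scene view (window about (129.4,155), bottom corners (117.8,186.8) and (159.1,202.6)) and work out the move.

```bash
cat >> h.py <<'E'
def pan(st,off=9.5):
    "panel frame from TCP: axes x=-tool y, z=-tool z; returns rot, window"
    M=R.from_quat(st['ee_rot']).as_matrix(); X=-M[:,1];Z=-M[:,2];Y=np.cross(Z,X)
    return np.c_[X,Y,Z], st['position']-off*Z
def plan(st,yaw=-4.5,tube=(579,188.5),off=9.5):
    Rp,w=pan(st,off);r=R.from_euler('z',yaw,degrees=True).as_matrix()
    seat=np.array([*tube,0])+r@[-54.5,0,210]
    M=R.from_quat(st['ee_rot']).as_matrix()
    print('window in seat frame',(r.T@(w-seat)).round(1),'panel yaw',np.degrees(np.arctan2(Rp[1,0],Rp[0,0])).round(2),'tilt',np.degrees(np.arccos(Rp[2,2])).round(2))
    return r,seat,w,M
E
python3 - <<'E'
from h import *
st=read_state();a,t,w=load('s6'),load('t6'),load('w6')
Rp,W=pan(st);print(W)
for n,q in dict(win=(5,0,0),bL=(5,-60,-110),bR=(5,60,-110),tR=(5,60,70)).items(): print(n,proj(a,W+Rp@q).round(1),proj(t,W+Rp@q).round(1))
r,seat,Wi,M=plan(st)
for q in [(-90,0,60),(-90,0,21.5),(-5,0,2)]:
    tgt=seat+r@np.array(q,float);print(q,tgt.round(1),'world d',(tgt-Wi).round(1))
E
```

```text
[ 583.12176088 -238.79035172  320.18569185]
win [125.6 153.2] [424.9 179.2]
bL [115.4 185.9] [433.7 200.5]
bR [155.8 203.3] [392.7 179.4]
tR [141.3 132.4] [410.  159.5]
window in seat frame [  92.1 -425.6  110.2] panel yaw -21.75 tilt 0.2
(-90, 0, 60) [434.9 199.8 270. ] world d [-148.2  438.6  -50.2]
(-90, 0, 21.5) [434.9 199.8 231.5] world d [-148.2  438.6  -88.7]
(-5, 0, 2) [519.7 193.2 212. ] world d [ -63.4  432.  -108.2]
```

The prediction agrees with the top view within a pixel and with the scene view within about 4 px. I'll turn to the stand's yaw and cross to a point 90 mm in front of the seat, up high.

Request:
{"name": "servo_tool", "arguments": {"rows": [[0, 0, 0, 0, 0, 0, -3], [0, 0, 0, 0, 0, 0, -5], [0, 0, 0, 0, 0, 0, -5], [0, 0, 0, 0, 0, 0, -4.25], [0, -1, 1, 0, 0, 0, 0], [0, -2, 2, 0, 0, 0, 0], [0, -3, 2.2, 0, 0, 0, 0], [0, -3.5, 2.2, 0, 0, 0, 0], [0, -3.5, 2.2, 0, 0, 0, 0], [0, -3.5, 2.2, 0, 0, 0, 0], [0, -3.5, 2.2, 0, 0, 0, 0], [0, -3.5, 2.2, 0, 0, 0, 0]]}}

```text
clock: 13.9
position: [439.4, 9.1, 331.0]
ee_rot: [-0.679, 0.734, 0.0, -0.0]
contact_force: [0.5, 1.4, -2.9]
gripper_width: 8.8
```

Request:
{"name": "servo_tool", "arguments": {"rows": [[0, -3.5, 1, 0, 0, 0, 0], [0, -3.5, 0.5, 0, 0, 0, 0], [0, -3.5, 0.5, 0, 0, 0, 0], [0, -3.5, 0, 0, 0, 0, 0], [0, -2.5, 0, 0, 0, 0, 0], [0, -1.5, 0, 1, 0, 0, 0], [0, -0.6, 0, 2, 0, 0, 0], [0, 0, 0, 2, 0, 0, 0], [0, 0, 0, 0, 0, 0, 0], [0, 0, 0, 0, 0, 0, 0], [0, 0, 0, 0, 0, 0, 0]]}}

```text
clock: 15.0
position: [435.9, 194.9, 282.6]
ee_rot: [-0.679, 0.734, -0.0, 0.001]
contact_force: [-0.1, -0.9, -3.3]
gripper_width: 9.0
```

Run:
```python
from h import *
st=read_state();print(st['clock'],st['position'].round(1),st['contact_force'].round(1),st['gripper_width'])
r,seat,W,M=plan(st);print(M.round(3))
a=snap('scene','s7');t=snap('top','t7');w=snap('wrist','w7')
tip=seat+r@[-30.1,0,11]
for d in(a,t,w):print('win',proj(d,W+5*r[:,0]).round(1),'tip',proj(d,tip).round(1),'seat',proj(d,seat).round(1))
def c(d,x,y,W,H): return cv2.resize(d['image'][y:y+H,x:x+W],(400,300),interpolation=cv2.INTER_CUBIC)
m=np.vstack([np.hstack([c(a,270,110,140,105),c(t,190,130,140,105)]),np.hstack([c(w,0,0,560,420),c(w,190,130,180,135)])])
cv2.imwrite('pics/c8.png',m[:,:,::-1])
```

```text
15.0 [435.9 194.9 282.6] [-0.1 -0.9 -3.3] 9.02780887833838
window in seat frame [-88.6  -4.8  63.1] panel yaw -4.53 tilt 0.12
[[-0.079 -0.997  0.002]
 [-0.997  0.079  0.001]
 [-0.001 -0.002 -1.   ]]
win [338.4 152. ] tip [335.1 184.8] seat [332.5 196.8]
win [241.1 220.9] tip [244.9 204.2] seat [247.5 194.1]
win [265.3 242.3] tip [203.  221.2] seat [171.3 216.7]
```

View pics/c8.png

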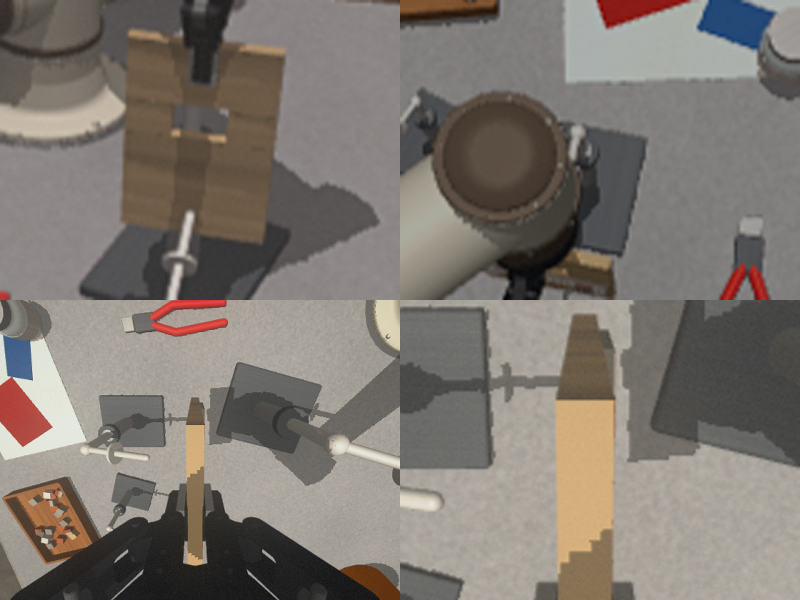

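This is my 12th picture. It shows the tip at about (336,184) in the scene view and (208,220) in the wrist view, within a few mm of the prediction. The window and peg are laterally aligned. I'll line up with the peg axis in front of the tip, then slide on along the 20° slope.

Request:
{"name": "servo_tool", "arguments": {"rows": [[0, -0.24, -0.3, 1, 0, 0, 0], [0, -0.24, -0.5, 1.5, 0, 0, 0], [0, 0, -0.5, 1.08, 0, 0, 0], [0, 0, 0, 0, 0, 0, 0], [0, 0, 0, 0, 0, 0, 0], [0, 0, 0, 0, 0, 0, 0]]}}

```text
clock: 15.75
position: [448.9, 199.0, 246.3]
ee_rot: [-0.679, 0.734, -0.0, 0.001]
contact_force: [-0.9, -0.1, -2.9]
gripper_width: 8.9
```

Run:
```python
from h import *
st=read_state();print(st['clock'],st['position'].round(1),st['contact_force'].round(1))
r,seat,W,M=plan(st)
```

```text
15.75 [448.9 199.  246.3] [-0.9 -0.1 -2.9]
window in seat frame [-76.    0.2  26.8] panel yaw -4.49 tilt 0.07
```

Request:
{"name": "servo_tool", "arguments": {"rows": [[0, 0, -0.5, 0.16, 0, 0, 0], [0, 0, -0.7, 0.24, 0, 0, 0], [0, 0, -0.7, 0.25, 0, 0, 0], [0, 0, -0.7, 0.25, 0, 0, 0], [0, 0, -0.7, 0.25, 0, 0, 0], [0, 0, -0.7, 0.25, 0, 0, 0], [0, 0, 0, 0, 0, 0, 0], [0, 0, 0, 0, 0, 0, 0]]}}

```text
clock: 16.55
position: [488.5, 195.5, 231.4]
ee_rot: [-0.679, 0.734, 0.0, -0.0]
contact_force: [0.2, -0.6, -2.0]
gripper_width: 9.1
```

Request:
{"name": "servo_tool", "arguments": {"rows": [[0, 0, -0.6, 0.21, 0, 0, 0], [0, 0, -0.6, 0.21, 0, 0, 0], [0, 0, -0.6, 0.21, 0, 0, 0], [0, 0, -0.6, 0.21, 0, 0, 0], [0, 0, -0.6, 0.22, 0, 0, 0], [0, 0, 0, 0, 0, 0, 0], [0, 0, 0, 0, 0, 0, 0], [0, 0, 0, 0, 0, 0, 0]]}}

```text
clock: 17.35
position: [518.3, 193.3, 221.2]
ee_rot: [-0.679, 0.734, 0.0, -0.0]
contact_force: [1.1, 0.6, -2.8]
gripper_width: 9.4
```

Run:
```python
from h import *
st=read_state();print(st['clock'],st['position'].round(1),st['contact_force'].round(1),st['gripper_width'])
r,seat,W,M=plan(st)
a=snap('scene','s8')
tip=seat+r@[-30.1,0,11];x0,y0=290,150
# peg bright pixels seen in scene now vs before
im=a['image'].astype(int)
m=(im.min(2)>150)&(im.max(2)-im.min(2)<40);ys,xs=np.nonzero(m[170:235,315:350]);print('bright peg px: x',xs.min()+315,xs.max()+315,'y',ys.min()+170,ys.max()+170)
o=load('s7')['image'].astype(int);m=(o.min(2)>150)&(o.max(2)-o.min(2)<40);ys,xs=np.nonzero(m[170:235,315:350]);print('before',xs.min()+315,xs.max()+315,ys.min()+170,ys.max()+170)
print('proj tip',proj(a,tip),'seat',proj(a,seat),'ball',proj(a,seat+r@[54.5,0,-19.8]),'win',proj(a,W+5*r[:,0]))
```

```text
17.35 [518.3 193.3 221.2] [ 1.1  0.6 -2.8] 9.413725912114472
window in seat frame [-6.4  0.   1.7] panel yaw -4.49 tilt 0.0
bright peg px: x 326 332 y 207 220
before 326 337 184 220
proj tip [335.09536661 184.79481936] seat [332.49663676 196.79796427] ball [327.62007904 219.29449024] win [332.66509863 195.82292896]
```

The forces are free, and only the peg behind the panel is still visible (rows 207–220), so it is threaded. Now the tug: lower slowly and judge the sinking from the force (2.5 N per 10 mm).

Request:
{"name": "servo_tool", "arguments": {"rows": [[0, 0, 0, 0.3, 0, 0, 0], [0, 0, 0, 0.3, 0, 0, 0], [0, 0, 0, 0.3, 0, 0, 0], [0, 0, 0, 0.3, 0, 0, 0], [0, 0, 0, 0.3, 0, 0, 0], [0, 0, 0, 0.3, 0, 0, 0], [0, 0, 0, 0, 0, 0, 0], [0, 0, 0, 0, 0, 0, 0], [0, 0, 0, 0, 0, 0, 0], [0, 0, 0, 0, 0, 0, 0]]}}

```text
clock: 18.4
position: [518.5, 193.4, 203.4]
ee_rot: [-0.679, 0.734, -0.0, 0.0]
contact_force: [0.0, 0.1, -1.0]
gripper_width: 9.2
```

Request:
{"name": "servo_tool", "arguments": {"rows": [[0, 0, 0, 0.3, 0, 0, 0], [0, 0, 0, 0.3, 0, 0, 0], [0, 0, 0, 0.3, 0, 0, 0], [0, 0, 0, 0.3, 0, 0, 0], [0, 0, 0, 0.2, 0, 0, 0], [0, 0, 0, 0, 0, 0, 0], [0, 0, 0, 0, 0, 0, 0], [0, 0, 0, 0, 0, 0, 0], [0, 0, 0, 0, 0, 0, 0]]}}

```text
clock: 19.3
position: [518.7, 193.4, 189.4]
ee_rot: [-0.679, 0.734, -0.0, 0.0]
contact_force: [1.1, 0.4, 1.7]
gripper_width: 9.4
```

Run:
```python
from h import *
for i in range(1):
    st=read_state();print(st['clock'],st['position'].round(1),st['contact_force'].round(2),st['gripper_width'])
a=snap('scene','s9');im=a['image'].astype(int)
m=(im.min(2)>150)&(im.max(2)-im.min(2)<40);ys,xs=np.nonzero(m[170:245,315:350]);print('peg px',ys.min()+170,ys.max()+170, xs.min()+315,xs.max()+315)
print([proj(a,np.array([579,188.5,190.2-h])).round(1).tolist() for h in(0,10,20,30)])
st=read_state();print(st['contact_force'].round(2))
```

```text
19.3 [518.7 193.4 189.4] [1.08 0.36 1.69] 9.383136750325654
peg px 216 227 326 331
[[327.6, 219.3], [327.4, 222.8], [327.1, 226.2], [326.9, 229.6]]
[0.99 0.79 2.17]
```

Sunk about 19–20 mm by both force and image, so 14 mm more.

Request:
{"name": "servo_tool", "arguments": {"rows": [[0, 0, 0, 0.3, 0, 0, 0], [0, 0, 0, 0.3, 0, 0, 0], [0, 0, 0, 0.3, 0, 0, 0], [0, 0, 0, 0.3, 0, 0, 0], [0, 0, 0, 0.2, 0, 0, 0], [0, 0, 0, 0, 0, 0, 0], [0, 0, 0, 0, 0, 0, 0], [0, 0, 0, 0, 0, 0, 0], [0, 0, 0, 0, 0, 0, 0], [0, 0, 0, 0, 0, 0, 0], [0, 0, 0, 0, 0, 0, 0]]}}

```text
clock: 20.45
position: [518.7, 193.4, 175.5]
ee_rot: [-0.679, 0.734, -0.0, 0.0]
contact_force: [1.0, -0.4, 4.8]
gripper_width: 9.1
```

Run:
```python
from h import *
st=read_state();print(st['clock'],st['position'].round(1),st['contact_force'].round(2),st['gripper_width'])
a=snap('scene','s10');im=a['image'].astype(int)
m=(im.min(2)>150)&(im.max(2)-im.min(2)<40);ys,xs=np.nonzero(m[170:255,315:350]);print('peg px',ys.min()+170,ys.max()+170, xs.min()+315,xs.max()+315)
```

```text
20.45 [518.7 193.4 175.5] [ 1.   -0.43  4.77] 9.093084387936093
peg px 220 232 325 331
```

The tug is confirmed: about 30 mm by force and 34 mm by image, held over 0.5 s. I'll ease up until the panel's weight rests on the peg.

Request:
{"name": "servo_tool", "arguments": {"rows": [[0, 0, 0, -0.3, 0, 0, 0], [0, 0, 0, -0.3, 0, 0, 0], [0, 0, 0, -0.3, 0, 0, 0], [0, 0, 0, -0.3, 0, 0, 0], [0, 0, 0, -0.3, 0, 0, 0], [0, 0, 0, -0.3, 0, 0, 0], [0, 0, 0, -0.2, 0, 0, 0], [0, 0, 0, 0, 0, 0, 0], [0, 0, 0, 0, 0, 0, 0], [0, 0, 0, 0, 0, 0, 0], [0, 0, 0, 0, 0, 0, 0]]}}

```text
clock: 21.6
position: [518.4, 193.4, 194.9]
ee_rot: [-0.679, 0.734, 0.0, -0.0]
contact_force: [3.4, 0.7, 0.8]
gripper_width: 8.9
```

Request:
{"name": "servo_tool", "arguments": {"rows": [[0.1, 0, 0, 0, 0, 0, 0], [0.15, 0, 0, 0, 0, 0, 0], [0.2, 0, 0, 0, 0, 0, 0], [0.25, 0, 0, 0, 0, 0, 0], [0.3, 0, 0, 0, 0, 0, 0], [0.4, 0, 0, 0, 0, 0, 0], [0.5, 0, 0, 0, 0, 0, 0], [0.5, 0, 0, 0, 0, 0, 0], [0.5, 0, 0, 0, 0, 0, 0], [0.5, 0, 0, 0, 0, 0, 0]]}}

```text
clock: 22.6
position: [518.4, 193.3, 195.1]
ee_rot: [-0.679, 0.734, 0.0, -0.0]
contact_force: [-0.2, -0.1, -0.7]
gripper_width: 42.9
```

```bash
cat > chk.py <<'E'
from h import *
import sys
st=read_state();print(st['clock'],st['position'].round(1),st['contact_force'].round(2),st['gripper_width'])
a=snap('scene',sys.argv[1]);im=a['image'].astype(int)
m=(im.min(2)>150)&(im.max(2)-im.min(2)<40);ys,xs=np.nonzero(m[165:255,315:350]);print('peg px rows',ys.min()+165,ys.max()+165)
# wood mask
h=cv2.cvtColor(a['image'],cv2.COLOR_RGB2HSV);w=((h[...,0]>8)&(h[...,0]<25)&(h[...,1]>70)).astype(np.uint8)
w[:, :295]=0;w[:,385:]=0;w[:120]=0;w[280:]=0
c=max(cv2.findContours(w,0,2)[0],key=cv2.contourArea);print('wood',cv2.minAreaRect(c),cv2.boundingRect(c))
for hh,x in((12,-6),(12,6)):
    r=R.from_euler('z',-4.5,degrees=True).as_matrix();s=np.array([579,188.5,0])+r@[-54.5+x,0,210-hh-10]
    print('pred',hh,x,[proj(a,s+r@np.array(q)).round(0).tolist() for q in((5,-60,70),(5,60,70),(5,60,-110),(5,-60,-110))])
E
python3 chk.py s11
```

```text
22.6 [518.4 193.3 195.1] [-0.15 -0.08 -0.7 ] 42.910347892260816
peg px rows 213 224
wood ((346.388671875, 209.5851593017578), (26.30057716369629, 61.45612716674805), 7.594643592834473) (331, 178, 33, 64)
pred 12 -6 [[307.0, 175.0], [362.0, 183.0], [354.0, 244.0], [305.0, 236.0]]
pred 12 6 [[305.0, 178.0], [361.0, 186.0], [354.0, 248.0], [303.0, 239.0]]
```

It's released and hanging: the peg has sunk about 12 mm and the panel outline is where predicted. I'll withdraw straight up.

Request:
{"name": "servo_tool", "arguments": {"rows": [[0.5, 0, 0, -0.5, 0, 0, 0], [0.5, 0, 0, -1, 0, 0, 0], [0.5, 0, 0, -1.5, 0, 0, 0], [0.5, 0, 0, -2, 0, 0, 0], [0.5, 0, 0, -3, 0, 0, 0], [0.5, 0, 0, -3, 0, 0, 0], [0.5, 0, 0, -3, 0, 0, 0], [0.5, 0, 0, -2, 0, 0, 0], [0.5, 0, 0, 0, 0, 0, 0], [0.5, 0, 0, 0, 0, 0, 0], [0.5, 0, 0, 0, 0, 0, 0], [0.5, 0, 0, 0, 0, 0, 0]]}}

```text
clock: 23.85
position: [518.0, 193.1, 353.9]
ee_rot: [-0.679, 0.734, 0.0, -0.001]
contact_force: [0.0, 1.2, -0.1]
gripper_width: 43.0
```

Request:
{"name": "servo_tool", "arguments": {"rows": [[0.5, 0, 0, 0, 0, 0, 0], [0.5, 0, 0, 0, 0, 0, 0], [0.5, 0, 0, 0, 0, 0, 0], [0.5, 0, 0, 0, 0, 0, 0], [0.5, 0, 0, 0, 0, 0, 0], [0.5, 0, 0, 0, 0, 0, 0], [0.5, 0, 0, 0, 0, 0, 0], [0.5, 0, 0, 0, 0, 0, 0], [0.5, 0, 0, 0, 0, 0, 0], [0.5, 0, 0, 0, 0, 0, 0], [0.5, 0, 0, 0, 0, 0, 0], [0.5, 0, 0, 0, 0, 0, 0]]}}

```text
clock: 25.05
position: [518.4, 193.3, 355.1]
ee_rot: [-0.679, 0.734, 0.0, -0.0]
contact_force: [-0.2, 0.7, 0.4]
gripper_width: 42.9
```

```bash
python3 chk.py s12; python3 chk.py s13
python3 - <<'E'
from h import *
p,q,o=(load(k)['image'].astype(int) for k in('s12','s13','scene0'))
print('changed px s12-s13',(abs(p-q).sum(2)>40).sum())
for n,(x,y,X,Y) in dict(nippers=(246,210,276,264),jar=(208,286,244,332),tiles=(412,244,446,274)).items(): print(n,(abs(q-o).sum(2)>60)[y:Y,x:X].mean().round(3))
E
```

```text
25.05 [518.4 193.3 355.1] [-0.24  0.71  0.35] 42.88717640780875
peg px rows 201 224
wood ((331.7520446777344, 207.6727294921875), (55.71390914916992, 61.04277038574219), 7.853313446044922) (307, 174, 57, 68)
pred 12 -6 [[307.0, 175.0], [362.0, 183.0], [354.0, 244.0], [305.0, 236.0]]
pred 12 6 [[305.0, 178.0], [361.0, 186.0], [354.0, 248.0], [303.0, 239.0]]
25.1 [518.4 193.3 355.1] [-0.56 -0.91  0.11] 42.52064242185661
peg px rows 201 224
wood ((331.7520446777344, 207.6727294921875), (55.71390914916992, 61.04277038574219), 7.853313446044922) (307, 174, 57, 68)
pred 12 -6 [[307.0, 175.0], [362.0, 183.0], [354.0, 244.0], [305.0, 236.0]]
pred 12 6 [[305.0, 178.0], [361.0, 186.0], [354.0, 248.0], [303.0, 239.0]]
changed px s12-s13 0
nippers 0.0
jar 0.0
tiles 0.0
```

```bash
python3 -c "
from bench import *
print(job_done())"
```

```text
the job is handed in; nothing more can be done
None
```

The panel is out of the rack and hanging by its window on the middle-sized stand's peg. I tugged it, let go and handed the job in at about 25 s; no verdict was reported.

**Last checks**
- **Tug:** the plunger sank about 30 mm by force and about 34 mm by image. It was held more than 0.5 s, well short of the stop.
- **Hanging:** after release the plunger is about 12 mm down. The panel's outline is within about 2 px of the pose predicted for a window about 6 mm in front of the seat, and it is upright. Two pictures 0.05 s apart show no changed pixels, so it is still.
- **Surroundings:** the nippers, jar and tiles regions are unchanged from the first picture. The gripper is about 16 cm above its release height and touching nothing.

**What failed or disagreed**
- **First grasp missed:** the gripper closed on nothing above the board. The fingertips stood roughly 35–44 mm higher than the TCP figures imply. I lowered the tool about 37 mm in all and gripped again, and it then held (9 mm opening, 2.8 N load).
- **Top view:** its estimate of the shut fingertip position disagreed with the other two cameras by about 28 mm, and I never explained why. Its view of the panel itself agreed with the predicted pose.

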